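# Rebuild the slip clutch of the cellar pump

## Task

Rebuild the plate pack of the pump's slip clutch on the splined hub, where the first cork-faced plate is already home. Slide the bare steel plate fully down onto it with its tab on the opposite side from that plate's tab, then the loose cork-faced plate fully down on top of the steel one, with its tab on the same side as the first plate's. Leave the spanner, the pliers and the oil can where they lie.

Things in the scene. Friction and masses are not known exactly. Their poses are not given: they have to be found in the camera images.
- hub: clutch hub, fixed: green flange 110 x 110 x 10 mm (bolts to 17 mm), steel boss 52 mm across with top at 22 mm, above it the first cork-faced plate (shaped like the loose ones, fixed, 22 to 34 mm up, tab along local +x), and through it the upright splines. Origin on the axis, on the worktop, z up. Home, the steel plate's underside is 34 mm up, the loose cork-faced plate's 46 mm.
- hub_top (a point): top of the hub's axis, 64.5 mm up. Four steel splines form an equal cross, arms along the hub's local x and y, 9 mm wide, round-ended, reaching 17 mm from the axis; straight up to 60 mm, rounded over above, which guides a plate on. A plate has 1.5 mm of play each side and drops home freely.
- hub_tab (a point): near the end of the tab of the first, fixed cork-faced plate, 52 mm from the hub's axis along the hub's local +x, 28 mm above the worktop; brass rivet head on the tab 47 mm from the axis
- steel_plate: bare steel plate, grey all over: loose disc, 68 mm across, 12 mm thick, 0.15 kg, flat on the worktop; parallel flats at local y = +-28 mm (38 mm long, to grip); tab 16 wide, 8 thick along local +x to 56 mm from centre; cross-shaped through hole, arms along local x and y, 12 mm wide, to 18.5 mm from centre. Origin: centre of underside, z up; faces alike.
- steel_tab (a point): near the end of the steel plate's tab, 52 mm from the plate's centre along its local +x, at mid-thickness
- cork_plate: cork-faced plate, brown, dark steel core and tab: loose disc, 68 mm across, 12 mm thick, 0.15 kg, flat on the worktop; parallel flats at local y = +-28 mm (38 mm long, to grip); tab 16 wide, 8 thick along local +x to 56 mm from centre; cross-shaped through hole, arms along local x and y, 12 mm wide, to 18.5 mm from centre. Origin: centre of underside, z up; faces alike.
- cork_tab (a point): near the end of the loose cork-faced plate's tab, 52 mm from the plate's centre along its local +x, at mid-thickness
- spanner: steel open-ended spanner, 33 x 191 x 6 mm, lying along its local y across the worktop behind the hub; bystander
- pliers: dark pliers, 49 x 165 x 12 mm, lying along their local y at the right of the worktop, near the vice; bystander
- oil_can: green oil can with a long spout, 67 mm diameter, 142 mm high, standing at the left; bystander
Not all that is in view belongs to the job. Several things look just like the cork_plate: the one meant starts farthest to the robot's left.

How it is judged (in metres and radians):
On the way, in this order (a step that is already met when the one before it is completed fails the run):
1. the steel plate is home on the hub on the first plate, its tab opposite to the first plate's (z of steel_plate in the frame of hub between 0.031 and 0.037 m and horizontal distance between steel_plate and hub below 0.005 m and angle between steel_plate's own z axis and vertical below 0.08 rad and x of steel_tab in the frame of hub below -0.045 m), for 0.2 s.
2. the loose cork-faced plate is home on top of the steel plate, its tab on the first plate's side (all of step 1 and z of cork_plate in the frame of hub between 0.043 and 0.049 m and horizontal distance between cork_plate and hub below 0.005 m and angle between cork_plate's own z axis and vertical below 0.08 rad and x of cork_tab in the frame of hub above 0.045 m), for 0.2 s.
At the end, for the whole second after the job is handed in: Steel plate (underside 34 mm up, within 3 mm) on the first plate, tab opposite; loose cork-faced plate (46 mm, within 3 mm) on it, tab on the first plate's side; both within 5 mm of the hub's axis, level within 0.08 rad, tab point 45 mm or more out along its spline, at rest (all of step 2 and linear speed of each of steel_plate, cork_plate below 0.02 m/s); the robot touches nothing.
It fails at once if the spanner was moved by more than 30 mm (distance of spanner from where it was at the start of the episode above 0.03 m).
It fails at once if the pliers was moved by more than 30 mm (distance of pliers from where it was at the start of the episode above 0.03 m).
It fails at once if the oil can was moved by more than 30 mm (distance of oil_can from where it was at the start of the episode above 0.03 m).
It also fails if it takes over 59 s, if anything falls off the work surface, if the arm or the gripper's body presses on something with over 40 N, if the wrist force passes 120 N, or if a joint passes its speed limit or range.

## Robot

A 7-joint arm with a two-finger parallel gripper is mounted at the origin on a cart in front of the work surface, level with it; the furniture and walls round the work are solid. World frame = base frame: x ahead of the robot, y to its left, z up, the work surface at z = 0. Lengths are in mm, angles in rad, forces in N, time in s.
With the tool pointing down it reaches from about 400 to 850 mm from the base axis. Payload 4.5 kg.
Tool frame: the origin (TCP) lies midway between the tips of the shut fingers; the grasp point (between the pads) lies grasp_offset behind it (grasp_offset is the distance from the TCP to the grasp point, in mm); y points along the fingers, x is the direction in which the jaws open and shut, and the axes are right-handed (so a half turn about y gives the same grasp; the last joint's range is limited). The gripper opens to 88 mm and grips with 3 to 60 N. Pads are 18 mm wide; open, the fingers measure 123 mm over their backs; the gripper's body (75 mm by 187 mm) begins 45 mm behind the grasp point.
Start: joints at [1.383, 0.689, -0.195, 1.565, 0.157, 0.902, -0.215], TCP at [137.519, -609.707, 238.743] pointing down, gripper open.
Joint ranges: [-3.01, 3.01], [-0.46, 2.08], [-1.47, 1.51], [0.13, 2.56], [-1, 4.14], [0.04, 2.09], [-2.66, 2.66]. Speed limits (rad/s): [2.57, 2.57, 3.14, 3.14, 3.14, 3.14, 3.14].

## Interface

Orientations are given as a unit quaternion [w, x, y, z].
In Python, from bench import * gives the robot as it stands.
- The arm moves only by the tool play_rows, never from a script. Its argument "rows" is a list of rows, each an object with "linear": the shift along the world's x, y, z in cm, a list of three; "rot": the turn, a rotation vector about the world's x, y, z in rad, a list of three; "hand": the opening, from 0 (shut) to 1 (fully open). A call has exactly 10 rows; each row is the pose to reach, as a shift and turn from the pose commanded when the call began; what a row does not reach only later rows make up. A row lasts 1/12 s, in which the tool goes at most 41.7 mm and 7.16 degrees, less where a joint would pass 70% of its speed; a pose out of reach is approached as far as the arm can. A call with a gripper value outside its range is refused whole. The fingers move at their own pace and stop on an object; "force" is the grip in N (left out, the last holds). Time passes only in rows, so rows that repeat a pose let the fingers close, or fill a call up. It gives the time, the measured TCP pose, the force and the opening at its end, in the units of the state.
- state(): the state, without advancing time (a new reading comes with each control period).
- capture(name): name is "scene" or "top" or "wrist"; returns (picture, depth): 400x640x3 uint8, red, green, blue; 400x640 float32, mm along the optical axis (not along the pixel's ray), 0 where there is no reading.
- camera_info(name): a dict with "vfov" (degrees; the focal length in pixels is half the picture's height over the tangent of half this angle, whatever the lens; pixels are square), "cx", "cy" (the principal point, pixels), "extrinsics" (4x4, takes a point from camera to world coordinates). Camera axes: x right, y down, z forward; pixel columns grow to the right and rows downward; lengths in mm; the calibration is good to about 2 mm. A picture is of the moment at which its call begins: read the wrist's pose just before it. camera_info takes no time and is no camera call; for the wrist camera it gives the pose at the moment of the call.
- finish_job(): hands the job in, once; it reports no verdict.
The state is a dict: "t": time; "joint_pos": joint angles; "joint_velocities": joint speeds; "joint_efforts": joint torques, N m; "tcp_pos": TCP position; "eef_rot": TCP orientation; "force": force on the tool from outside, world axes, zero at the start; "ft_torque": the same for the moment, N m; "gripper_width": finger opening in mm.
Only numpy, scipy, OpenCV 4.12 (cv2) and the standard library are available. Lean on these libraries where they do the work, as an engineer would, in place of code of your own. Each camera call takes 0.05 s, during which the arm holds its last target. There are 200 camera calls.

## Working session

There is one attempt and no reset: what is moved stays moved. The work goes in short steps, Python scripts to look and compute and a tool call to move; the robot and the scene stay as the last step left them, time stands still between calls to the robot, and variables do not carry over. Pictures are saved under pics/ and viewed, on a budget of 10 in all, crops included, one or two more only if the job needs it, and the job is handed in when it is done.

Besides the shell and the picture viewer there is one more tool, called after "Emit:" as name(argument=value, ...), one argument or row to a line, values as JSON. play_rows: Moves the arm, as the interface text tells. Its arguments: {"type":"object","properties":{"rows":{"type":"array"},"force":{"type":"number"}},"required":["rows"]}

```bash
ls; mkdir -p pics
python3 - <<'E'
from bench import *
import cv2,numpy as np
print(state())
for n in("top","scene"):
    p,d=capture(n);ci=camera_info(n);print(n,ci)
    cv2.imwrite(f"pics/{n}0.png",p[:,:,::-1]);np.save(f"pics/{n}0d.npy",d);np.save(f"pics/{n}0.npy",p)
E
```

```text
pics
{'t': 0.0, 'joint_pos': array([ 1.3828148 ,  0.69002491, -0.19452295,  1.56633941,  0.15732579,
        0.90252452, -0.21510116]), 'joint_velocities': array([ 3.16347678e-04,  1.49228675e-03,  1.43637525e-03,  8.24848223e-04,
       -1.02880803e-03, -9.29476296e-05,  1.18516634e-03]), 'joint_efforts': array([-2.05783813e-04, -5.27566981e+01, -1.26699541e+00, -1.53433943e+01,
       -5.26370213e-02,  6.43874315e-03,  1.84394326e-04]), 'tcp_pos': array([ 137.28663192, -609.07582777,  237.88597742]), 'eef_rot': array([ 0.55266028, -0.5519074 ,  0.44212438, -0.44101118]), 'force': array([ 0.13862839, -0.0295848 , -0.2561453 ]), 'ft_torque': array([-0.03805355, -0.040224  , -0.00611285]), 'gripper_width': 87.84664119028542}
top {'vfov': 51.71108186647371, 'cx': 319.17928295234384, 'cy': 202.62758782740576, 'extrinsics': array([[ 2.40137878e-02, -9.86898571e-01,  1.59544815e-01,
         3.28036611e+02],
       [-9.99662022e-01, -2.21150310e-02,  1.36662490e-02,
        -1.37270154e+01],
       [-9.95886310e-03, -1.59819071e-01, -9.87096087e-01,
         1.36977646e+03],
       [ 0.00000000e+00,  0.00000000e+00,  0.00000000e+00,
         1.00000000e+00]])}
scene {'vfov': 48.138675976522016, 'cx': 313.11010089965396, 'cy': 199.04263119091982, 'extrinsics': array([[-7.80786238e-01, -2.86733070e-01,  5.55118904e-01,
        -2.44865162e+02],
       [-6.24565494e-01,  3.82435059e-01, -6.80926846e-01,
         9.39607000e+02],
       [-1.70526856e-02, -8.78366423e-01, -4.77683612e-01,
         7.48802262e+02],
       [ 0.00000000e+00,  0.00000000e+00,  0.00000000e+00,
         1.00000000e+00]])}
```

View pics/top0.png

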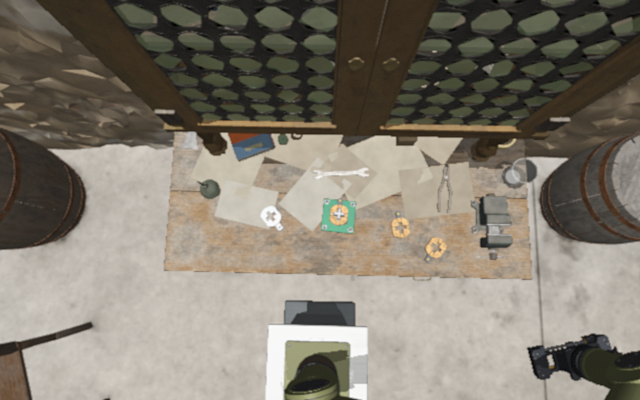

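Run:
```python
import bench
print([x for x in dir(bench) if not x.startswith('__')]); print(getattr(bench,'grasp_offset',None))
```

```text
['IKError', 'camera_info', 'capture', 'finish_job', 'grasp_offset', 'state']
18.700000000000003
```

```bash
cat > h.py <<'E'
from bench import *
import cv2,numpy as np
def cast(ci,uv,z,E=None):
    f=200/np.tan(np.radians(ci['vfov']/2)); E=ci['extrinsics'] if E is None else E
    uv=np.atleast_2d(uv).astype(float)
    r=np.c_[(uv[:,0]-ci['cx'])/f,(uv[:,1]-ci['cy'])/f,np.ones(len(uv))]@E[:3,:3].T
    o=E[:3,3]; return o+r*((z-o[2])/r[:,2])[:,None]
def snap(n,tag,view=True):
    ci=camera_info(n);p,d=capture(n)
    cv2.imwrite(f"pics/{tag}.png",p[:,:,::-1]); np.savez(f"pics/{tag}.npz",p=p,d=d,ci=np.array(ci,dtype=object))
    return ci,p,d
def load(tag):
    z=np.load(f"pics/{tag}.npz",allow_pickle=True); return z['ci'].item(),z['p'],z['d']
def blobs(m,amin=40):
    n,l,s,c=cv2.connectedComponentsWithStats(m.astype(np.uint8))
    return [(l==i,s[i],c[i]) for i in range(1,n) if s[i,4]>=amin]
E
python3 - <<'E'
from h import *
ci=camera_info("top");p=np.load('pics/top0.npy')
h=cv2.cvtColor(p,cv2.COLOR_RGB2HSV)
for n,uv,z in(("hub",(339.5,214.5),34),("steel",(271,215),12),("cork",(401,228),12),("cork2",(436,247),12),("pliers",(445,188),5),("oil",(208,188),100),("cuptop",(360,130),0)):
    print(n,h[int(uv[1])-4,int(uv[0])-4],cast(ci,uv,z).round())
d=np.load('pics/top0d.npy');print(d[125,360],d[60,360],d[215,271],d[188,207])
g=cv2.resize(p[120:290,160:540],None,fx=2.1,fy=2.1,interpolation=cv2.INTER_CUBIC)
cv2.imwrite('pics/c0.png',g[:,:,::-1])
E
```

```text
hub [ 18 109 239] [[506. -62.  34.]]
steel [ 90   1 231] [[502. 164.  12.]]
cork [ 18  93 238] [[ 469. -266.   12.]]
cork2 [ 16  94 189] [[ 409. -380.   12.]]
pliers [ 18  37 153] [[ 608. -416.    5.]]
oil [37 29 80] [[572. 354. 100.]]
cuptop [ 18 123  54] [[ 807. -130.    0.]]
993.6451 680.69495 1383.5677 1342.7664
```

View pics/c0.png

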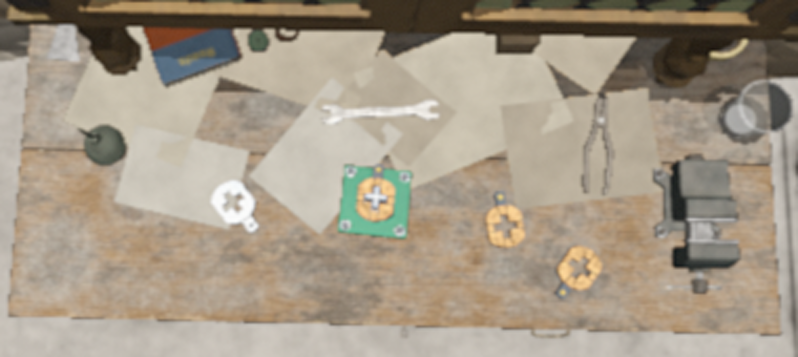

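View pics/scene0.png

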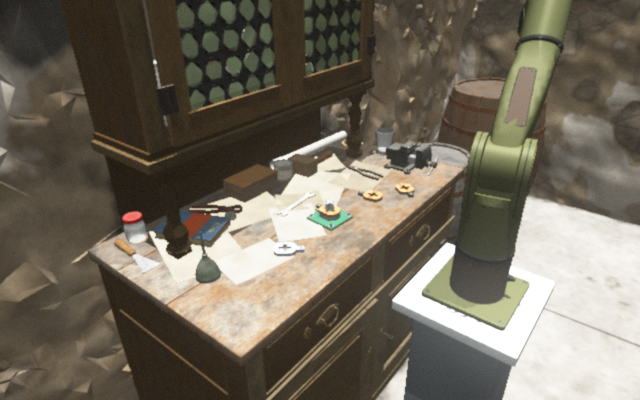

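Top view: hub at crop (376,199) with its tab up (+x); the steel plate at (233,201) with its tab lower right; the wanted cork plate at (505,227), left of the other loose one at (580,268). Spanner, pliers and can are clear of the job.

Run:
```python
from h import *
from scipy.spatial.transform import Rotation as R
s=state();q=s['eef_rot'];r=R.from_quat([*q[1:],q[0]]).as_matrix()
print("tool",r.round(3).tolist())
E=camera_info("wrist")['extrinsics'];print((r.T@E[:3,:3]).round(3),(r.T@(E[:3,3]-s['tcp_pos'])).round(1),camera_info("wrist")['vfov'])
```

```text
tool [[0.22, -0.0, 0.975], [-0.975, 0.001, 0.22], [-0.002, -1.0, -0.0]]
[[ 1.    -0.001 -0.001]
 [ 0.    -0.306  0.952]
 [-0.001 -0.952 -0.306]] [ 1.000e-01 -1.461e+02  7.920e+01] 62.30356937152229
```

Emit:
play_rows(
  rows=[
    {"linear":[2,2,0],"rot":[0,0,0],"hand":1},
    {"linear":[5,5,0],"rot":[0,0,0],"hand":1},
    {"linear":[8,8.3,0],"rot":[0,0,0],"hand":1},
    {"linear":[11,11.5,0],"rot":[0,0,0],"hand":1},
    {"linear":[14,14.5,0],"rot":[0,0,0],"hand":1},
    {"linear":[17,17.7,0],"rot":[0,0,0],"hand":1},
    {"linear":[20,21,0],"rot":[0,0,0],"hand":1},
    {"linear":[23,24,0],"rot":[0,0,0],"hand":1},
    {"linear":[26,27,0],"rot":[0,0,0],"hand":1},
    {"linear":[28,29,0],"rot":[0,0,0],"hand":1},
  ],
)

```text
t: 0.93
tcp_pos: [418.4, -317.9, 238.6]
eef_rot: [-0.552, 0.552, -0.442, 0.441]
force: [0.3, 0.1, 0.1]
gripper_width: 88.1
```

Emit:
play_rows(
  rows=[
    {"linear":[1,2,0],"rot":[0,0,0],"hand":1},
    {"linear":[2,5,0],"rot":[0,0,0],"hand":1},
    {"linear":[4,8,0],"rot":[0,0,0],"hand":1},
    {"linear":[5,11,0],"rot":[0,0,0],"hand":1},
    {"linear":[6,14,0],"rot":[0,0,0],"hand":1},
    {"linear":[7,16,0],"rot":[0,0,0],"hand":1},
    {"linear":[7,17,0],"rot":[0,0,0],"hand":1},
    {"linear":[7,17,0],"rot":[0,0,0],"hand":1},
    {"linear":[7,17,0],"rot":[0,0,0],"hand":1},
    {"linear":[7,17,0],"rot":[0,0,0],"hand":1},
  ],
)

```text
t: 1.77
tcp_pos: [486.5, -151.9, 238.6]
eef_rot: [-0.551, 0.552, -0.442, 0.442]
force: [-0.3, 0.7, 0.9]
gripper_width: 88.4
```

Run:
```python
from h import *
snap("wrist","w1"); s=state(); print(s['t'],s['tcp_pos'],s['joint_pos'].round(2))
```

```text
1.8167 [ 486.57530709 -151.99104809  238.65636334] [ 0.3   0.54 -0.13  1.91  0.11  0.7  -1.25]
```

View pics/w1.png

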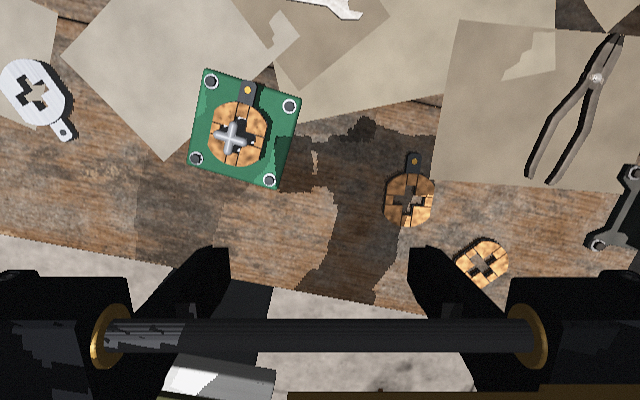

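Wrist view: hub at about (236,135), rivet (248,90); wanted cork plate at (408,198), rivet (414,160); steel plate at (34,92), tab end (63,132).

```bash
cat >> h.py <<'E'
def ang(a,b): return np.degrees(np.arctan2(b[1]-a[1],b[0]-a[0]))
def rect(ci,m,z):
    c=max(cv2.findContours(m.astype(np.uint8),cv2.RETR_EXTERNAL,cv2.CHAIN_APPROX_NONE)[0],key=cv2.contourArea)
    P=cast(ci,c[:,0,:],z)[:,:2].astype(np.float32)
    return cv2.minAreaRect(P),P
E
python3 - <<'E'
from h import *
ci,p,d=load("w1");h=cv2.cvtColor(p,cv2.COLOR_RGB2HSV).astype(int)
g=(h[...,0]>60)&(h[...,0]<95)&(h[...,1]>90); g[240:]=0
print("flange",rect(ci,cv2.morphologyEx(g.astype(np.uint8),cv2.MORPH_CLOSE,np.ones((9,9))),10)[0])
o=(h[...,0]>8)&(h[...,0]<22)&(h[...,1]>90)&(h[...,2]>140)
for n,(x,y,w,hh),z in(("hub",(205,95,65,75),34),("cork",(380,168,58,64),12)):
    m=np.zeros_like(o);m[y:y+hh,x:x+w]=o[y:y+hh,x:x+w]
    m=cv2.morphologyEx(m.astype(np.uint8),cv2.MORPH_OPEN,np.ones((2,2)))
    m=cv2.morphologyEx(m,cv2.MORPH_CLOSE,np.ones((9,9)));r,P=rect(ci,m,z);print(n,r,P.min(0),P.max(0))
br=(h[...,0]>15)&(h[...,0]<30)&(h[...,1]>150)&(h[...,2]>120)
for n,(x,y,w,hh),z in(("hubrivet",(240,82,16,18),33),("corkrivet",(406,152,16,16),11)):
    m=np.zeros_like(br);m[y:y+hh,x:x+w]=br[y:y+hh,x:x+w];yx=np.argwhere(m);print(n,len(yx),yx.mean(0)[::-1],cast(ci,yx.mean(0)[::-1],z))
# steel: bright unsaturated
st=(h[...,1]<25)&(h[...,2]>170);st[:,90:]=0;st[160:]=0;st[:40]=0
m=st.astype(np.uint8); bs=blobs(st); print([b[1] for b in bs])
print("spline bottom/top",cast(ci,(233,138),62))
E
```

```text
flange ((506.5696105957031, -60.695945739746094), (108.51729583740234, 107.82076263427734), 85.34538269042969)
hub ((505.1524658203125, -61.103355407714844), (55.107940673828125, 65.67830657958984), 85.64856719970703) [472.2326   -89.674446] [537.9611  -32.56962]
cork ((468.8686218261719, -281.064697265625), (61.72255325317383, 28.100341796875), 5.713711738586426) [ 436.81335 -296.62103] [ 499.3402  -264.62967]
hubrivet 5 [248.   89.4] [[553.09936429 -64.57906042  33.        ]]
corkrivet 19 [414. 161.] [[ 516.6521355  -257.11710387   11.        ]]
[array([   0,   58,   72,   84, 2660], dtype=int32)]
spline bottom/top [[506.83855293 -62.99094911  62.        ]]
```

Emit:
play_rows(
  rows=[
    {"linear":[0,2,0],"rot":[0,0,0],"hand":1},
    {"linear":[0.2,6,-1],"rot":[0,0,0.05],"hand":1},
    {"linear":[0.5,10,-3],"rot":[0,0,0.12],"hand":1},
    {"linear":[0.8,14,-5],"rot":[0,0,0.2],"hand":1},
    {"linear":[1,18,-7],"rot":[0,0,0.28],"hand":1},
    {"linear":[1.2,22,-9],"rot":[0,0,0.36],"hand":1},
    {"linear":[1.5,26,-10.5],"rot":[0,0,0.42],"hand":1},
    {"linear":[1.5,29.5,-11.5],"rot":[0,0,0.45],"hand":1},
    {"linear":[1.5,31.5,-12],"rot":[0,0,0.45],"hand":1},
    {"linear":[1.5,31.5,-12],"rot":[0,0,0.45],"hand":1},
  ],
)

```text
t: 2.65
tcp_pos: [502.0, 172.2, 117.3]
eef_rot: [0.64, -0.637, 0.306, -0.304]
force: [0.8, 0.3, -0.5]
gripper_width: 87.8
```

Run:
```python
from h import *
snap("wrist","w2"); s=state(); print(s['t'],s['tcp_pos'],s['joint_pos'].round(2))
```

```text
2.7 [502.30342173 167.87790079 117.86683705] [-0.32  0.75 -0.14  1.96  0.22  0.44 -1.52]
```

View pics/w2.png

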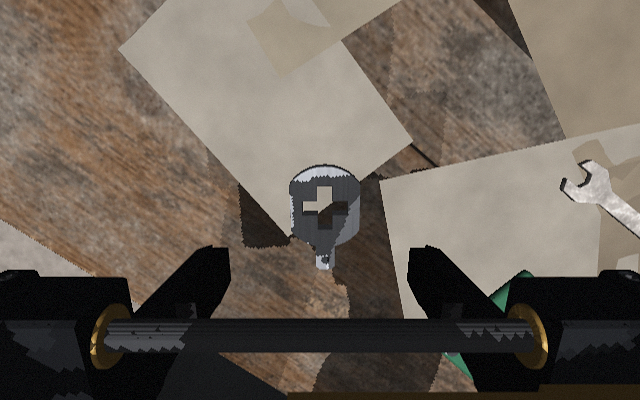

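Steel plate at (325,207) with its tab end at (325,268), half in the arm's shadow; the arm had not quite settled. I'll take a settled view and segment by depth height instead of colour.

```bash
cat >> h.py <<'E'
def world(ci,d):
    f=200/np.tan(np.radians(ci['vfov']/2));v,u=np.mgrid[0:400,0:640]
    P=np.stack([(u-ci['cx'])/f*d,(v-ci['cy'])/f*d,d],-1);E=ci['extrinsics']
    return P@E[:3,:3].T+E[:3,3]
def plate(W,c0,zlo,zhi,r=75):
    "centre and tab angle from points of the plate's height band"
    k=(W[...,2]>zlo)&(W[...,2]<zhi)&(np.hypot(W[...,0]-c0[0],W[...,1]-c0[1])<r)
    m,_,_=max(blobs(k),key=lambda b:b[1][4]); P=W[m][:,:2].astype(np.float32)
    return m,P,W[m][:,2]
E
python3 - <<'E'
from h import *
for i in range(4): s=state();ci,p,d=snap("wrist","w3")
print(s['t'],s['tcp_pos'],(d>0).mean())
W=world(ci,d); print("table z",np.median(W[60:240,250:290,2]),"disc",W[200,300],W[225,350], W[262,325], W[207,325])
z0=np.median(W[180:240,375:400,2]);print(z0)
m,P,Z=plate(W,(502,164),z0+6,z0+18);print(len(P),Z.min(),np.median(Z),Z.max())
print(cv2.minAreaRect(P),cv2.minEnclosingCircle(P))
cv2.imwrite("pics/m3.png",m.astype(np.uint8)*255)
E
```

```text
2.85 [503.03145213 162.42795117 118.87745614] 0.996140625
table z 0.7571830597003668 disc [489.76930497 171.66036897   1.5663604 ] [ 4.97857466e+02  1.23744516e+02 -4.36438147e-01] [457.25625249 118.9909566    1.09454365] [500.01158458 153.32851223   9.99527487]
0.5958337568634988
4428 6.632167843832121 12.132117844095234 14.331269452897118
((490.1101989746094, 157.21945190429688), (90.49978637695312, 55.988380432128906), 39.653160095214844) ((489.9388732910156, 157.43064880371094), 45.38637924194336)
```

Emit:
play_rows(
  rows=[
    {"linear":[-0.2,-0.1,-1],"rot":[0,0,0.01],"hand":1},
    {"linear":[-0.4,-0.1,-2.5],"rot":[0,0,0.02],"hand":1},
    {"linear":[-0.4,-0.1,-4],"rot":[0,0,0.02],"hand":1},
    {"linear":[-0.4,-0.1,-5.5],"rot":[0,0,0.02],"hand":1},
    {"linear":[-0.4,-0.1,-6],"rot":[0,0,0.02],"hand":1},
    {"linear":[-0.4,-0.1,-6],"rot":[0,0,0.02],"hand":1},
    {"linear":[-0.4,-0.1,-6],"rot":[0,0,0.02],"hand":1},
    {"linear":[-0.4,-0.1,-6],"rot":[0,0,0.02],"hand":1},
    {"linear":[-0.4,-0.1,-6],"rot":[0,0,0.02],"hand":1},
    {"linear":[-0.4,-0.1,-6],"rot":[0,0,0.02],"hand":1},
  ],
)

```text
t: 3.73
tcp_pos: [499.0, 164.3, 59.5]
eef_rot: [0.64, -0.64, 0.301, -0.301]
force: [-0.1, 0.7, 0.4]
gripper_width: 88.1
```

```bash
cat >> h.py <<'E'
from scipy.spatial.transform import Rotation as R
def tool():
    s=state();q=s['eef_rot'];r=R.from_quat([*q[1:],q[0]]).as_matrix()
    return s['tcp_pos'],np.degrees(np.arctan2(r[1,2],r[0,2])),np.degrees(np.arccos(-r[2,1])),s['t']
E
python3 - <<'E'
from h import *
t=tool();ci,p,d=snap("wrist","w4")
print(t,tool())
W=world(ci,d)
m,P,Z=plate(W,(499,164),6.5,18);print(len(P),Z.min(),np.median(Z),Z.max())
(c,(a,b),g)=cv2.minAreaRect(P);print(c,a,b,g)
cv2.imwrite("pics/m4.png",m.astype(np.uint8)*255)
E
```

```text
(array([499.00001164, 164.33543796,  59.47291169]), np.float64(39.62405248278835), np.float64(0.07946276959109867), 3.7333) (array([498.91720221, 164.39761303,  59.35487769]), np.float64(39.633896760595114), np.float64(0.06945518845102593), 3.7833)
7089 6.512151029439622 12.122704449902244 14.17514068411674
(490.4353942871094, 157.2696990966797) 90.47370147705078 56.23044204711914 39.90020751953125
```

Emit:
play_rows(
  rows=[
    {"linear":[0,0,-1],"rot":[0,0,0],"hand":1},
    {"linear":[0,0,-2.5],"rot":[0,0,0],"hand":1},
    {"linear":[0,0,-4],"rot":[0,0,0],"hand":1},
    {"linear":[0,0,-5],"rot":[0,0,0],"hand":1},
    {"linear":[0,0,-5.6],"rot":[0,0,0],"hand":1},
    {"linear":[0,0,-5.6],"rot":[0,0,0],"hand":1},
    {"linear":[0,0,-5.6],"rot":[0,0,0],"hand":0.8},
    {"linear":[0,0,-5.6],"rot":[0,0,0],"hand":0.55},
    {"linear":[0,0,-5.6],"rot":[0,0,0],"hand":0.4},
    {"linear":[0,0,-5.6],"rot":[0,0,0],"hand":0.4},
  ],
  force=35,
)

```text
t: 4.62
tcp_pos: [498.8, 164.4, 3.3]
eef_rot: [0.64, -0.64, 0.301, -0.301]
force: [0.2, 0.2, -0.4]
gripper_width: 63.5
```

Emit:
play_rows(
  rows=[
    {"linear":[0,0,0],"rot":[0,0,0],"hand":0.4},
    {"linear":[0,0,0],"rot":[0,0,0],"hand":0.4},
    {"linear":[0,0,0],"rot":[0,0,0],"hand":0.4},
    {"linear":[0,0,0.5],"rot":[0,0,0],"hand":0.4},
    {"linear":[0,0,2],"rot":[0,0,0],"hand":0.4},
    {"linear":[0,0,4.5],"rot":[0,0,0],"hand":0.4},
    {"linear":[0,0,7],"rot":[0,0,0],"hand":0.4},
    {"linear":[0,0,9],"rot":[0,0,0],"hand":0.4},
    {"linear":[0,0,10],"rot":[0,0,0],"hand":0.4},
    {"linear":[0,0,10],"rot":[0,0,0],"hand":0.4},
  ],
)

```text
t: 5.45
tcp_pos: [499.6, 164.6, 104.7]
eef_rot: [0.641, -0.639, 0.3, -0.302]
force: [0.2, -0.1, -1.7]
gripper_width: 55.4
```

Run:
```python
from h import *
t=tool();ci,p,d=snap("wrist","w5");tc,yaw=t[0],t[1]
print(t,tool())
W=world(ci,d)
z=tc[2]+8
k=abs(W[...,2]-z)<9
m,P,Z=plate(W,tc[:2],z-7,z+6,75);print(len(P),Z.min(),np.median(Z),Z.max())
print(cv2.minAreaRect(P))
```

```text
(array([499.63164435, 164.64141298, 104.65770913]), np.float64(39.618171766891045), np.float64(0.2162742359333874), 5.45) (array([498.91420625, 164.37682319, 103.32930378]), np.float64(39.63014995243535), np.float64(0.093970968614992), 5.5)
11799 105.65819569060955 113.64943885007719 118.64665255111308
((499.6285095214844, 167.0579071044922), (72.3656997680664, 68.18778228759766), 89.99913787841797)
```

View pics/w5.png

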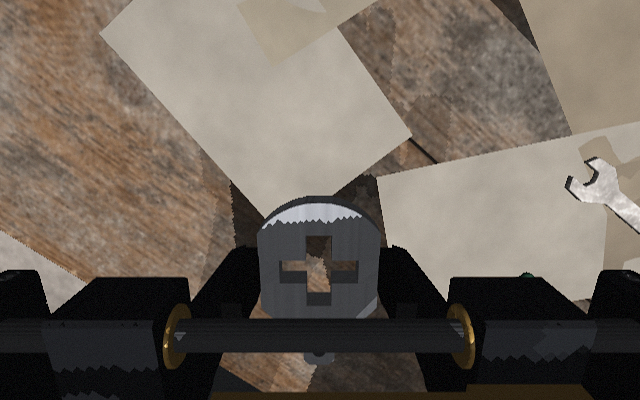

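Plate is held level and centred, hole at (319,270). Next: to a viewing spot just short of the hub.

Emit:
play_rows(
  rows=[
    {"linear":[-0.5,-1.5,0.5],"rot":[0,0,-0.05],"hand":0.4},
    {"linear":[-1.5,-4,1.5],"rot":[0,0,-0.15],"hand":0.4},
    {"linear":[-2.5,-8,3],"rot":[0,0,-0.27],"hand":0.4},
    {"linear":[-3.5,-12,4],"rot":[0,0,-0.39],"hand":0.4},
    {"linear":[-4.5,-16,4],"rot":[0,0,-0.51],"hand":0.4},
    {"linear":[-5.3,-19,4],"rot":[0,0,-0.62],"hand":0.4},
    {"linear":[-5.7,-21,4],"rot":[0,0,-0.7],"hand":0.4},
    {"linear":[-5.9,-22.2,4],"rot":[0,0,-0.75],"hand":0.4},
    {"linear":[-5.9,-22.5,4],"rot":[0,0,-0.77],"hand":0.4},
    {"linear":[-5.9,-22.5,4],"rot":[0,0,-0.77],"hand":0.4},
  ],
)

```text
t: 6.33
tcp_pos: [439.7, -60.6, 142.1]
eef_rot: [0.48, -0.48, 0.519, -0.519]
force: [-0.3, 0.8, -1.5]
gripper_width: 55.2
```

```bash
cat >> h.py <<'E'
def flange(ci,p):
    h=cv2.cvtColor(p,cv2.COLOR_RGB2HSV).astype(int)
    g=((h[...,0]>60)&(h[...,0]<95)&(h[...,1]>90)).astype(np.uint8)
    b=max(blobs(g),key=lambda b:b[1][4])[0]
    return rect(ci,cv2.morphologyEx(b.astype(np.uint8),cv2.MORPH_CLOSE,np.ones((9,9))),10)[0]
def hubtop(W,c):
    k=(W[...,2]>54)&(W[...,2]<70)&(np.hypot(W[...,0]-c[0],W[...,1]-c[1])<24); P=W[k][:,:2].astype(np.float32)
    return len(P),W[k][:,2].max(),P.mean(0),cv2.minAreaRect(P)
E
python3 - <<'E'
from h import *
for tag in("w1","w6"):
    if tag=="w6":
        for i in range(3): t=tool();print(t);snap("wrist",tag)
    ci,p,d=load(tag);W=world(ci,d)
    print(tag,flange(ci,p)); print(hubtop(W,(506,-61.5)))
    m,P,Z=plate(W,(506,-61),30,37,62);print("plate1",len(P),np.median(Z),cv2.minAreaRect(P))
E
```

```text
w1 ((506.5696105957031, -60.695945739746094), (108.51729583740234, 107.82076263427734), 85.34538269042969)
(605, np.float64(66.29337777234855), array([506.56927, -61.08686], dtype=float32), ((505.71600341796875, -60.185489654541016), (26.501110076904297, 26.70366668701172), 40.5911865234375))
plate1 2454 34.09433160930544 ((516.9718017578125, -61.08393096923828), (55.76234436035156, 88.78047180175781), 85.92505645751953)
(array([439.69318447, -60.56697079, 142.0925849 ]), np.float64(-4.480566883321083), np.float64(0.038196701266944494), 6.3333)
(array([440.02396037, -59.39945236, 142.19549527]), np.float64(-4.3210683349799055), np.float64(0.05358077719535469), 6.3833)
(array([440.13767449, -58.835051  , 142.30084612]), np.float64(-4.244618682133935), np.float64(0.0672242707339601), 6.4333)
w6 ((506.05810546875, -60.08740997314453), (108.09453582763672, 107.54235076904297), 85.3689193725586)
(1142, np.float64(66.6716617419768), array([506.01675, -59.97714], dtype=float32), ((505.7043762207031, -59.87527847290039), (26.181041717529297, 25.894926071166992), 40.716190338134766))
plate1 5195 34.042489177556945 ((516.5577392578125, -60.9463996887207), (55.47281265258789, 89.30081939697266), 85.38194274902344)
```

View pics/w6.png

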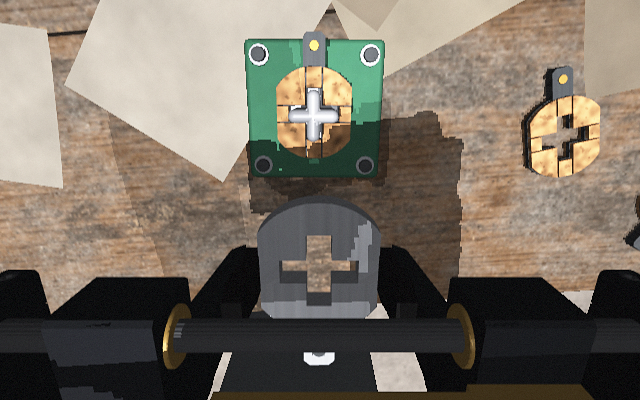

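Run:
```python
from h import *
ci,p,d=load("w6");W=world(ci,d)
zt=np.median(W[240:255,290:345,2]);print("top z",zt)
k=np.zeros(d.shape,bool);k[228:312,272:366]=W[228:312,272:366,2]<zt-2
b=max(blobs(k),key=lambda b:b[1][4]);print(b[1])
r,P=rect(ci,b[0],zt);print("hole",r)
th=np.radians(-4.4);Rm=np.array([[np.cos(th),np.sin(th)],[-np.sin(th),np.cos(th)]])
q=P@Rm.T;c=(q.min(0)+q.max(0))/2;print(q.max(0)-q.min(0),"centre",c@Rm)
print(tool())
```

```text
top z 150.48761407125593
[ 280  236   78   68 2705]
hole ((440.9575500488281, -59.1826286315918), (32.5795783996582, 32.569332122802734), 41.654197692871094)
[35.44731675 36.49100172] centre [440.62929281 -58.96168446]
(array([440.14084795, -58.69841629, 142.42054265]), np.float64(-4.2300610861552945), np.float64(0.06760930622830714), 6.4833)
```

Emit:
play_rows(
  rows=[
    {"linear":[0.7,0,0],"rot":[0,0,0],"hand":0.4},
    {"linear":[2,0,0],"rot":[0,0,0],"hand":0.4},
    {"linear":[3.5,0,-1],"rot":[0,0,0],"hand":0.4},
    {"linear":[5,0,-2],"rot":[0,0,0],"hand":0.4},
    {"linear":[6,0,-3],"rot":[0,0,0],"hand":0.4},
    {"linear":[6.5,0,-4],"rot":[0,0,0],"hand":0.4},
    {"linear":[6.5,0,-4],"rot":[0,0,0],"hand":0.4},
    {"linear":[6.5,0,-4],"rot":[0,0,0],"hand":0.4},
    {"linear":[6.5,0,-4],"rot":[0,0,0],"hand":0.4},
    {"linear":[6.5,0,-4],"rot":[0,0,0],"hand":0.4},
  ],
)

```text
t: 7.32
tcp_pos: [504.0, -60.7, 103.2]
eef_rot: [0.48, -0.48, 0.519, -0.519]
force: [0.0, -1.1, -1.9]
gripper_width: 55.6
```

Run:
```python
from h import *
print(tool()); ci,p,d=snap("wrist","w7");print(tool());W=world(ci,d)
print("flange?",flange(ci,p))
zt=np.median(W[240:255,290:345,2]);print("top z",zt)
k=np.zeros(d.shape,bool);k[228:312,272:366]=W[228:312,272:366,2]<zt-2
b=max(blobs(k),key=lambda b:b[1][4]);r,P=rect(ci,b[0],zt);print(b[1],"hole",r)
k=(W[...,2]>61.5)&(W[...,2]<70)&(np.hypot(W[...,0]-506,W[...,1]+60)<24);print("spline top",k.sum(),W[k].mean(0))
```

```text
(array([503.9705727 , -60.67185204, 103.20526725]), np.float64(-4.470569960322245), np.float64(0.016854272282999145), 7.3167)
(array([504.11786983, -60.69942281, 103.27127833]), np.float64(-4.4774519999985465), np.float64(0.009300673894820342), 7.3667)
flange? ((516.2772827148438, -34.784305572509766), (56.44102478027344, 93.27104949951172), 85.0445785522461)
top z 111.36739512758959
[ 279  236   79   68 2714] hole ((504.75836181640625, -60.55373764038086), (32.626861572265625, 32.69396209716797), 39.54840087890625)
spline top 210 [496.30200035 -59.06743322  63.99753069]
```

View pics/w7.png

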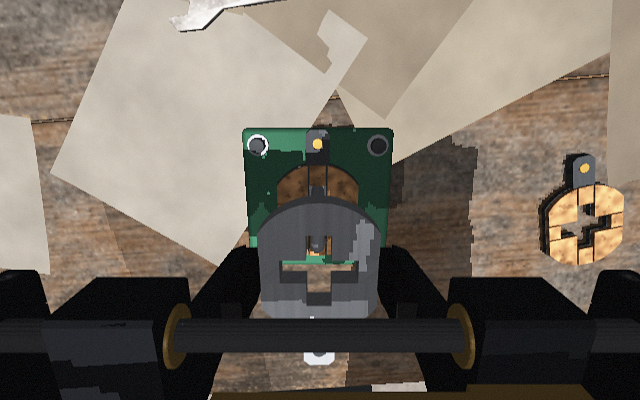

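Emit:
play_rows(
  rows=[
    {"linear":[0.12,0.02,-0.5],"rot":[0,0,0],"hand":0.4},
    {"linear":[0.12,0.02,-1.2],"rot":[0,0,0],"hand":0.4},
    {"linear":[0.12,0.02,-2],"rot":[0,0,0],"hand":0.4},
    {"linear":[0.12,0.02,-2.7],"rot":[0,0,0],"hand":0.4},
    {"linear":[0.12,0.02,-3.2],"rot":[0,0,0],"hand":0.4},
    {"linear":[0.12,0.02,-3.5],"rot":[0,0,0],"hand":0.4},
    {"linear":[0.12,0.02,-3.8],"rot":[0,0,0],"hand":0.4},
    {"linear":[0.12,0.02,-4.0],"rot":[0,0,0],"hand":0.4},
    {"linear":[0.12,0.02,-4.2],"rot":[0,0,0],"hand":0.4},
    {"linear":[0.12,0.02,-4.2],"rot":[0,0,0],"hand":0.4},
  ],
)

```text
t: 8.2
tcp_pos: [505.6, -60.5, 60.5]
eef_rot: [0.48, -0.48, 0.519, -0.519]
force: [0.5, 1.3, -1.3]
gripper_width: 55.7
```

Emit:
play_rows(
  rows=[
    {"linear":[0,0,-0.3],"rot":[0,0,0],"hand":0.4},
    {"linear":[0,0,-0.6],"rot":[0,0,0],"hand":0.4},
    {"linear":[0,0,-0.9],"rot":[0,0,0],"hand":0.4},
    {"linear":[0,0,-1.2],"rot":[0,0,0],"hand":0.4},
    {"linear":[0,0,-1.5],"rot":[0,0,0],"hand":0.4},
    {"linear":[0,0,-1.8],"rot":[0,0,0],"hand":0.4},
    {"linear":[0,0,-2.0],"rot":[0,0,0],"hand":0.4},
    {"linear":[0,0,-2.1],"rot":[0,0,0],"hand":0.4},
    {"linear":[0,0,-2.1],"rot":[0,0,0],"hand":0.4},
    {"linear":[0,0,-2.1],"rot":[0,0,0],"hand":0.4},
  ],
)

```text
t: 9.03
tcp_pos: [505.7, -60.5, 39.7]
eef_rot: [-0.48, 0.48, -0.519, 0.519]
force: [0.7, -0.6, -1.1]
gripper_width: 55.2
```

Down freely with the underside about 36 mm up. Release, then rise and back off to look.

Emit:
play_rows(
  rows=[
    {"linear":[0,0,0],"rot":[0,0,0],"hand":0.7},
    {"linear":[0,0,0],"rot":[0,0,0],"hand":0.9},
    {"linear":[0,0,0],"rot":[0,0,0],"hand":1},
    {"linear":[0,0,0],"rot":[0,0,0],"hand":1},
    {"linear":[0,0,0.5],"rot":[0,0,0],"hand":1},
    {"linear":[0,0,2],"rot":[0,0,0],"hand":1},
    {"linear":[0,0,4.5],"rot":[0,0,0],"hand":1},
    {"linear":[0,0,7],"rot":[0,0,0],"hand":1},
    {"linear":[0,0,9],"rot":[0,0,0],"hand":1},
    {"linear":[0,0,10],"rot":[0,0,0],"hand":1},
  ],
)

```text
t: 9.87
tcp_pos: [506.7, -60.7, 142.3]
eef_rot: [-0.481, 0.479, -0.518, 0.52]
force: [0.7, 0.4, 0.5]
gripper_width: 88.5
```

Run:
```python
from h import *
for i in range(3): t=tool();ci,p,d=snap("wrist","w8")
print(t);W=world(ci,d)
m,P,Z=plate(W,(506,-60.5),39,50,62);print("steel",len(P),np.median(Z),cv2.minAreaRect(P))
Q=W[m];k=np.hypot(Q[:,0]-506,Q[:,1]+60.5)>22;Q=Q[k];A=np.c_[Q[:,:2],np.ones(len(Q))];c=np.linalg.lstsq(A,Q[:,2],rcond=None)[0];print("tilt",c[:2])
m,P,Z=plate(W,(474,-278),6.5,18);r=cv2.minAreaRect(P);print("cork",len(P),np.median(Z),r)
```

```text
(array([506.82320267, -60.61827467, 141.36301857]), np.float64(-4.4864606688890545), np.float64(0.21484172037661062), 9.9667)
steel 4702 46.15894603990371 ((494.68377685546875, -59.61408233642578), (56.144287109375, 90.25067138671875), 85.15052032470703)
tilt [9.72572802e-03 4.45503201e-05]
cork 4043 11.911798048051196 ((481.26824951171875, -262.3698425292969), (89.49534606933594, 56.617103576660156), 8.74863338470459)
```

View pics/w8.png

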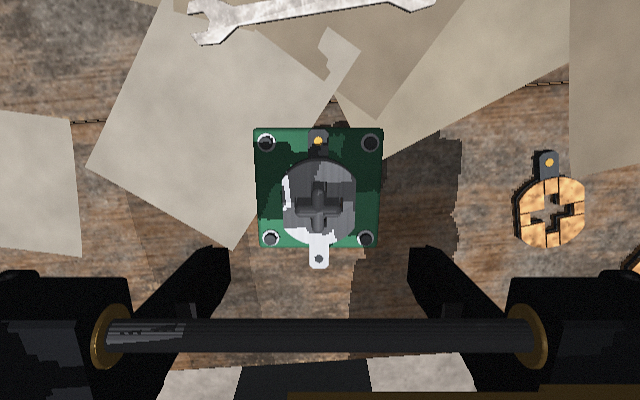

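Steel plate is home at (318,205): top at 46 mm, tab toward (319,262), opposite the first plate's at (318,140). Next: over the cork plate.

Emit:
play_rows(
  rows=[
    {"linear":[-0.3,-1.5,0],"rot":[0,0,0.02],"hand":1},
    {"linear":[-0.8,-4.5,0],"rot":[0,0,0.06],"hand":1},
    {"linear":[-1.5,-8.5,-1],"rot":[0,0,0.11],"hand":1},
    {"linear":[-2.2,-12.5,-3],"rot":[0,0,0.16],"hand":1},
    {"linear":[-2.9,-16,-5],"rot":[0,0,0.2],"hand":1},
    {"linear":[-3.4,-18.8,-7],"rot":[0,0,0.23],"hand":1},
    {"linear":[-3.6,-20.3,-8],"rot":[0,0,0.23],"hand":1},
    {"linear":[-3.6,-20.3,-8],"rot":[0,0,0.23],"hand":1},
    {"linear":[-3.6,-20.3,-8],"rot":[0,0,0.23],"hand":1},
    {"linear":[-3.6,-20.3,-8],"rot":[0,0,0.23],"hand":1},
  ],
)

```text
t: 10.85
tcp_pos: [470.1, -261.4, 59.4]
eef_rot: [0.537, -0.536, 0.461, -0.46]
force: [0.3, -0.3, 0.1]
gripper_width: 88.1
```

Run:
```python
from h import *
for i in range(2): t=tool();ci,p,d=snap("wrist","w9")
print(t,tool());W=world(ci,d)
m,P,Z=plate(W,(470,-264),6.5,18);r=cv2.minAreaRect(P);print("cork",len(P),np.median(Z),r)
a=np.radians(r[2]);print(np.array(r[0])-11*np.array([np.cos(a),np.sin(a)]))
```

```text
(array([ 470.58904318, -261.10954328,   59.89787879]), np.float64(8.871952721317436), np.float64(0.09786939746776856), 10.9) (array([ 470.80005924, -261.20861172,   60.21092475]), np.float64(8.887990619301114), np.float64(0.08822174821427053), 10.95)
cork 7133 11.996611895389265 ((481.0752258300781, -263.2300109863281), (90.16925048828125, 55.72029113769531), 8.389843940734863)
[ 470.1929455  -264.83499537]
```

Emit:
play_rows(
  rows=[
    {"linear":[0.05,-0.1,0],"rot":[0,0,0],"hand":1},
    {"linear":[0.05,-0.1,-0.5],"rot":[0,0,0],"hand":1},
    {"linear":[0.05,-0.1,-2],"rot":[0,0,0],"hand":1},
    {"linear":[0.05,-0.1,-3.5],"rot":[0,0,0],"hand":1},
    {"linear":[0.05,-0.1,-5],"rot":[0,0,0],"hand":1},
    {"linear":[0.05,-0.1,-5.7],"rot":[0,0,0],"hand":1},
    {"linear":[0.05,-0.1,-5.7],"rot":[0,0,0],"hand":1},
    {"linear":[0.05,-0.1,-5.7],"rot":[0,0,0],"hand":0.7},
    {"linear":[0.05,-0.1,-5.7],"rot":[0,0,0],"hand":0.5},
    {"linear":[0.05,-0.1,-5.7],"rot":[0,0,0],"hand":0.4},
  ],
  force=35,
)

```text
t: 11.78
tcp_pos: [470.6, -264.7, 3.5]
eef_rot: [0.537, -0.536, 0.46, -0.461]
force: [0.2, 0.1, -0.4]
gripper_width: 70.3
```

Emit:
play_rows(
  rows=[
    {"linear":[0,0,0],"rot":[0,0,0],"hand":0.4},
    {"linear":[0,0,0],"rot":[0,0,0],"hand":0.4},
    {"linear":[0,0,0],"rot":[0,0,0],"hand":0.4},
    {"linear":[0,0,0],"rot":[0,0,0],"hand":0.4},
    {"linear":[0,0,0.5],"rot":[0,0,0],"hand":0.4},
    {"linear":[0,0,2],"rot":[0,0,0],"hand":0.4},
    {"linear":[0,0,5],"rot":[0,0,0],"hand":0.4},
    {"linear":[0,0,8.5],"rot":[0,0,0],"hand":0.4},
    {"linear":[0,0,12],"rot":[0,0,0],"hand":0.4},
    {"linear":[0,0,13],"rot":[0,0,0],"hand":0.4},
  ],
)

```text
t: 12.62
tcp_pos: [472.1, -265.5, 137.2]
eef_rot: [0.537, -0.536, 0.458, -0.463]
force: [-0.1, 0.3, -1.4]
gripper_width: 55.6
```

Emit:
play_rows(
  rows=[
    {"linear":[0.2,1.5,0],"rot":[0,0,-0.02],"hand":0.4},
    {"linear":[0.8,4.5,0],"rot":[0,0,-0.06],"hand":0.4},
    {"linear":[1.5,8.5,0],"rot":[0,0,-0.11],"hand":0.4},
    {"linear":[2.2,12.5,-0.5],"rot":[0,0,-0.16],"hand":0.4},
    {"linear":[2.8,16,-1],"rot":[0,0,-0.2],"hand":0.4},
    {"linear":[3.3,18.5,-2],"rot":[0,0,-0.23],"hand":0.4},
    {"linear":[3.55,20,-2.8],"rot":[0,0,-0.23],"hand":0.4},
    {"linear":[3.55,20.4,-2.8],"rot":[0,0,-0.23],"hand":0.4},
    {"linear":[3.55,20.4,-2.8],"rot":[0,0,-0.23],"hand":0.4},
    {"linear":[3.55,20.4,-2.8],"rot":[0,0,-0.23],"hand":0.4},
  ],
)

```text
t: 13.45
tcp_pos: [505.3, -62.0, 104.8]
eef_rot: [-0.479, 0.48, -0.519, 0.52]
force: [0.0, 0.2, -1.3]
gripper_width: 55.5
```

Run:
```python
from h import *
for i in range(4):t=tool();ci,p,d=snap("wrist","w10")
print(t,tool());W=world(ci,d)
zt=np.median(W[240:250,290:345,2]);print("top z",zt)
k=np.zeros(d.shape,bool);k[228:312,272:366]=W[228:312,272:366,2]<zt-3
b=max(blobs(k),key=lambda b:b[1][4]);r,P=rect(ci,b[0],zt);print(b[1],"hole",r)
```

```text
(array([505.62602491, -62.65720582, 105.13110767]), np.float64(-4.661159187026952), np.float64(0.0747036015351446), 13.6) (array([505.64000748, -62.37959885, 105.14418157]), np.float64(-4.6439056646684405), np.float64(0.06238924573943481), 13.65)
top z 110.85751693709155
[ 281  234   76   67 2435] hole ((506.120361328125, -62.13926696777344), (32.68287658691406, 32.76588821411133), 38.68109130859375)
```

View pics/w10.png

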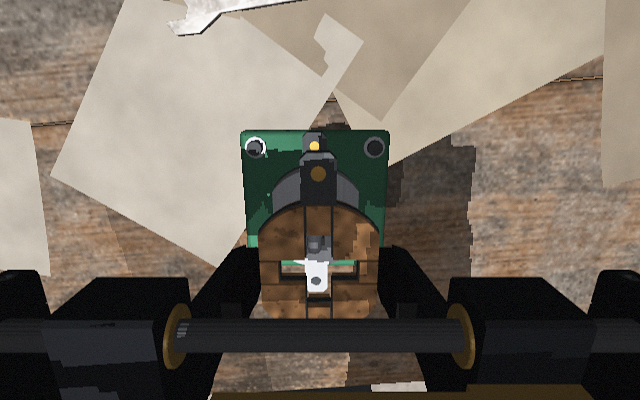

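Cork plate held centred with its tab ahead (318,170), the same side as the first plate's rivet (316,146). Lower it.

Emit:
play_rows(
  rows=[
    {"linear":[0,0,0],"rot":[0,0,0],"hand":0.4},
    {"linear":[0,0,-0.8],"rot":[0,0,0],"hand":0.4},
    {"linear":[0,0,-1.6],"rot":[0,0,0],"hand":0.4},
    {"linear":[0,0,-2.4],"rot":[0,0,0],"hand":0.4},
    {"linear":[0,0,-2.9],"rot":[0,0,0],"hand":0.4},
    {"linear":[0,0,-3.3],"rot":[0,0,0],"hand":0.4},
    {"linear":[0,0,-3.6],"rot":[0,0,0],"hand":0.4},
    {"linear":[0,0,-3.9],"rot":[0,0,0],"hand":0.4},
    {"linear":[0,0,-4.2],"rot":[0,0,0],"hand":0.4},
    {"linear":[0,0,-4.4],"rot":[0,0,0],"hand":0.4},
  ],
)

```text
t: 14.48
tcp_pos: [505.8, -60.5, 60.5]
eef_rot: [-0.48, 0.48, -0.519, 0.519]
force: [0.5, 0.6, -0.8]
gripper_width: 55.9
```

Emit:
play_rows(
  rows=[
    {"linear":[0,0,-0.3],"rot":[0,0,0],"hand":0.4},
    {"linear":[0,0,-0.6],"rot":[0,0,0],"hand":0.4},
    {"linear":[0,0,-0.8],"rot":[0,0,0],"hand":0.4},
    {"linear":[0,0,-0.9],"rot":[0,0,0],"hand":0.4},
    {"linear":[0,0,-0.9],"rot":[0,0,0],"hand":0.4},
    {"linear":[0,0,-0.9],"rot":[0,0,0],"hand":0.4},
    {"linear":[0,0,-0.9],"rot":[0,0,0],"hand":0.7},
    {"linear":[0,0,-0.9],"rot":[0,0,0],"hand":0.9},
    {"linear":[0,0,-0.9],"rot":[0,0,0],"hand":1},
    {"linear":[0,0,-0.9],"rot":[0,0,0],"hand":1},
  ],
)

```text
t: 15.32
tcp_pos: [505.9, -60.5, 51.9]
eef_rot: [-0.48, 0.48, -0.519, 0.519]
force: [0.8, 0.1, 0.5]
gripper_width: 80.0
```

Emit:
play_rows(
  rows=[
    {"linear":[0,0,0],"rot":[0,0,0],"hand":1},
    {"linear":[0,0,0.5],"rot":[0,0,0],"hand":1},
    {"linear":[0,0,2],"rot":[0,0,0],"hand":1},
    {"linear":[0,0,4.5],"rot":[0,0,0],"hand":1},
    {"linear":[0,0,7],"rot":[0,0,0],"hand":1},
    {"linear":[0,0,9],"rot":[0,0,0],"hand":1},
    {"linear":[0,0,10],"rot":[0,0,0],"hand":1},
    {"linear":[0,0,10],"rot":[0,0,0],"hand":1},
    {"linear":[0,0,10],"rot":[0,0,0],"hand":1},
    {"linear":[0,0,10],"rot":[0,0,0],"hand":1},
  ],
)

```text
t: 16.15
tcp_pos: [505.0, -60.5, 150.8]
eef_rot: [0.48, -0.481, 0.52, -0.519]
force: [0.1, 0.3, 0.3]
gripper_width: 88.2
```

Run:
```python
from h import *
for i in range(3): t=tool();ci,p,d=snap("wrist","w11")
print(t);W=world(ci,d)
m,P,Z=plate(W,(506,-60.5),53,61.5,62);r=cv2.minAreaRect(P);print("cork",len(P),np.median(Z),r)
Q=W[m];Q=Q[np.hypot(Q[:,0]-506,Q[:,1]+60.5)>22];Q=Q[np.hypot(Q[:,0]-506,Q[:,1]+60.5)<33];A=np.c_[Q[:,:2],np.ones(len(Q))];print("tilt",np.linalg.lstsq(A,Q[:,2],rcond=None)[0])
```

```text
(array([504.89946101, -60.41715758, 150.54320339]), np.float64(-4.472473692399061), np.float64(0.14387476331451327), 16.25)
cork 5073 58.02916327107005 ((516.6575317382812, -61.426795959472656), (56.07038879394531, 89.35945892333984), 85.23856353759766)
tilt [-4.55117435e-03  1.88858727e-03  6.04761906e+01]
```

View pics/w11.png

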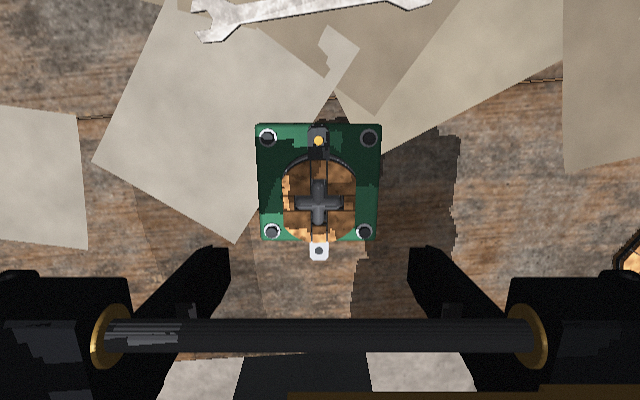

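Cork plate is home at (318,203): top at 58 mm, level, tab up at (318,140), with the steel tab opposite at (319,252). Handing in.

```bash
python3 -c "
from bench import *
print(finish_job())"
```

```text
the job is handed in; nothing more can be done
None
```

I rebuilt the plate pack on the hub and handed it in at about 16.3 s of the 59 s. No verdict was reported.

- **Steel plate:** after release, its top measured 46.2 mm up, which puts its underside at about 34 mm. It sat within about 0.5 mm of the hub axis, tilted about 0.01 rad, with its tab opposite the first plate's tab.
- **Loose cork-faced plate:** I used the left one of the two. After release, its top measured 58.0 mm up, which puts its underside at about 46 mm. Its centre was within about 1 mm of the axis and its tilt about 0.005 rad. Its tab lies over the first plate's tab, and the last picture still shows the steel tab opposite.
- **Contact and bystanders:** both plates slid on with no noticeable contact force. At hand-in the open gripper was about 90 mm clear above the pack. The arm never went near the spanner, pliers or oil can, though I took no final measurement of their positions.
- **Disagreements:** separate measurements of the hub's centre differed by up to about 1 mm. The arm was still swinging by a few millimetres just after fast moves, so I relied on settled views. No check failed.

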